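# Turn the bead carousel to the green jar

## Robot

A 6-joint arm with a two-finger parallel gripper is mounted at the origin on the work surface. World frame = base frame: x ahead of the robot, y to its left, z up, the work surface at z = 0. Lengths are in mm, angles in rad, forces in N, time in s.
With the tool pointing down it reaches from about 275 to 750 mm from the base axis. Payload 10.2 kg.
Tool frame: the origin (TCP) lies midway between the tips of the shut fingers; the grasp point (between the pads) lies 19 mm behind it (ctrl.tcp_to_grasp is the z of the grasp point in the tool frame, in mm); z points along the fingers, y is the direction in which the jaws open and shut (so a half turn about z gives the same grasp; the last joint's range is limited). The gripper opens to 85 mm and grips with 20 to 120 N. Pads are 22 mm wide; open, the fingers measure 114 mm over their backs; the gripper's body (76 mm by 85 mm) begins 54 mm behind the grasp point. The pads swing forward as they close: fully open they stand 13 mm farther back than shut.
Start: joints at [0.928, 0.313, 1.498, -0, 1.331, -0.223], TCP at [213.991, 479.415, 231.294] pointing down, gripper open.
Joint ranges: [-2.94, 2.94], [-0.97, 2.17], [0.19, 2.56], [-1.23, 4.37], [0.02, 3.11], [-2.88, 2.88]. Speed limits (rad/s): [2.39, 2.39, 3.01, 3.14, 3.14, 3.14].

## Interface

Orientations are given as a unit quaternion [w, x, y, z].
In Python, from rig import sensors, capture, order, ctrl gives the robot as it stands. The module is installed in compiled form; this text tells all that it offers.
- The arm moves only by the tool play_rows, never from a script. Its argument "deltas" is a list of rows, each a list of 7 numbers: the shift along the world's x, y, z in units of 40 mm (1.0 is 40 mm), then the turn, a rotation vector about the world's x, y, z in units of 6 degrees (1.0 is 6 degrees), then the opening, from -1 (shut) to 1 (fully open). A call has 1 to 8 rows; each row shifts and turns the commanded pose from where the row before left it; what a row does not reach is not made up. A row lasts 1/12 s, in which the tool goes at most 41.7 mm and 7.16 degrees, less where a joint would pass 70% of its speed; a pose out of reach is approached as far as the arm can. A call is refused whole if a number of a shift passes 1 or a number of a turn 1, either way. A call with a gripper value outside its range is refused whole. The fingers move at their own pace and stop on an object; "squeeze" is the grip in N (left out, the last holds). Time passes only in rows, so rows that do not move let the fingers close. It gives the time, the measured TCP pose, the force and the opening at its end, in the units of the state.
- sensors.sense(): the state, without advancing time (a new reading comes with each control period).
- capture(name): name is "scene" or "top" or "wrist"; returns a dict with "pixels" (384x512x3 uint8, red, green, blue), "z_map" (384x512 float32, mm along the optical axis (not along the pixel's ray), 0 where there is no reading), "fx", "fy", "cx", "cy" (pixels), "eye" and "rotation" of the camera in the world; the wrist camera has in their place "tool_from_camera" (4x4, takes a point from camera to tool coordinates, whose origin is the TCP and whose axes are the flange's). Camera axes: x right, y down, z forward; pixel columns grow to the right and rows downward; lengths in mm; the calibration is good to about 2 mm. A picture is of the moment at which its call begins: read the wrist's pose just before it.
- order.finish_job(): hands the job in, once; it reports no verdict.
The state is a dict: "time_s": time; "joints": joint angles; "dq": joint speeds; "tau": joint torques, N m; "eef_pos": TCP position; "ee_rot": TCP orientation; "force": force on the tool from outside, world axes, zero at the start; "wrist_torque": the same for the moment, N m; "grip_width": opening from 0.0 (shut) to 1.0 (fully open).
Only numpy, scipy, OpenCV 4.12 (cv2) and the standard library are available. Lean on these libraries where they do the work, as an engineer would, in place of code of your own. Each camera call takes 0.05 s, during which the arm holds its last target. There are 200 camera calls.

## Task

Push the petalled rim of the bead carousel round with your fingertips, gently, until the green glass jar faces front, centred behind the walnut bead tray, and leave the carousel standing still there. Only push the wooden top: do not pinch it, do not touch, lift or tip the jars, and leave the other things on the shelf where they are.

Things in the scene. Friction and masses are not known exactly. Their poses are not given: they have to be found in the camera images.
- stand: the bead carousel's fixed walnut stand: a 12 mm board 170 mm wide and a round pedestal of radius 60 mm. Origin on the turning axis, on the underside, which rests on the wooden shelf (18 mm above the marble at z = 0 on which the robot stands). Its -x axis points to the FRONT, through the middle of its bead tray
- tray_mark (a point): small pearl diamond let into the stand's board just behind the middle of the walnut bead tray, 152 mm in front of the turning axis, 12 mm above the shelf: it marks the front. The tray is part of the stand: 78 mm deep (160 to 238 mm in front of the axis), 170 mm wide, 22 mm high, lined in green
- carousel_axis (a point): on the turning axis, level with the upper face of the carousel's turning top (56 mm above the shelf, 74 mm above the marble); turns with the top. A brass knob of radius 13 mm, 25 mm high, stands on it. The top is a walnut plate 18 mm thick, its underside 38 mm above the shelf, so a fingertip can reach down past its edge
- notch (a point): a point in one of the six notches of the top's rim, 130 mm from the axis, at the top's upper face; turns with it. The top is a flower of six round petals, discs of radius 47 mm centred 100 mm from the axis (reach 147 mm) every 60 degrees; notches half-way between, bottom 88 mm from the axis. A finger 30 mm across sits between two petals with its middle 125 mm from the axis
- carousel (a joint): turn of the carousel top since the start, in rad, counter-clockwise from above, no stops, either way round; it starts at 0 with the petals at any angle to the front. The bearing is stiff: about 1 N pushed along the rim moves it, and it stops where it is left without coasting
- jar_white: clear glass jar of white pearl beads: open, 40 mm in diameter, 36 mm high, about 90 g, standing loose in its ring on the carousel top, origin at the centre of its underside (85 mm from the axis, on the middle line of a petal, 74 mm above the marble), z up
- jar_green: GREEN glass jar of green beads (the one wanted): open, 40 mm in diameter, 36 mm high, about 90 g, standing loose in its ring on the carousel top, origin at the centre of its underside (85 mm from the axis, on the middle line of a petal, 74 mm above the marble), z up; any petal but the one that starts near the front
- jar_amber: amber glass jar of amber beads: open, 40 mm in diameter, 36 mm high, about 90 g, standing loose in its ring on the carousel top, origin at the centre of its underside (85 mm from the axis, on the middle line of a petal, 74 mm above the marble), z up
- jar_blue: blue glass jar of blue beads: open, 40 mm in diameter, 36 mm high, about 90 g, standing loose in its ring on the carousel top, origin at the centre of its underside (85 mm from the axis, on the middle line of a petal, 74 mm above the marble), z up
- jar_red: clear glass jar of red beads: open, 40 mm in diameter, 36 mm high, about 90 g, standing loose in its ring on the carousel top, origin at the centre of its underside (85 mm from the axis, on the middle line of a petal, 74 mm above the marble), z up
- jar_black: clear glass jar of black beads: open, 40 mm in diameter, 36 mm high, about 90 g, standing loose in its ring on the carousel top, origin at the centre of its underside (85 mm from the axis, on the middle line of a petal, 74 mm above the marble), z up
- pearl_box: walnut box inlaid with mother-of-pearl, 130 x 180 x 80 mm high, heavy, left of the carousel; origin at the centre of its underside
- pin_vise: brass pin vise drill lying on the shelf on the right, about 115 mm long along its x axis, 12 mm thick; origin under its middle
- finial_cap: silver finial cap standing on the shelf on the right, 38 mm in diameter, 55 mm high; origin at the centre of its underside
- spool: wooden spool with dark red winding, standing, 42 mm in diameter, 46 mm high, far right; origin at the centre of its underside
- loupe: black eye loupe standing on the shelf near left, 36 mm in diameter, 30 mm high; origin at the centre of its underside
- bead_gauge: flat brass bead gauge with a row of dark holes, 26 x 120 x 4 mm, lying on the shelf near right; origin at the centre of its underside

How it is judged (in metres and radians):
At the end, for the whole second after the job is handed in: The green jar is at the front of the carousel, its centre within 12 mm sideways (about 8 degrees of turn) of the stand's middle line through the bead tray; the carousel is at rest (under 0.05 rad/s); all six jars stand upright (within 0.15 rad) in their rings (y of jar_green in the frame of stand between -0.012 and 0.012 m and x of jar_green in the frame of stand below -0.07 m and velocity of joint carousel between -0.05 and 0.05 rad/s and angle between each of jar_white, jar_green, jar_amber, jar_blue, jar_red, jar_black's own z axis and vertical below 0.15 rad and z of jar_white in the frame of carousel_axis between -0.005 and 0.005 m and horizontal distance between jar_white and carousel_axis between 0.077 and 0.093 m and z of jar_green in the frame of carousel_axis between -0.005 and 0.005 m and horizontal distance between jar_green and carousel_axis between 0.077 and 0.093 m and z of jar_amber in the frame of carousel_axis between -0.005 and 0.005 m and horizontal distance between jar_amber and carousel_axis between 0.077 and 0.093 m and z of jar_blue in the frame of carousel_axis between -0.005 and 0.005 m and horizontal distance between jar_blue and carousel_axis between 0.077 and 0.093 m and z of jar_red in the frame of carousel_axis between -0.005 and 0.005 m and horizontal distance between jar_red and carousel_axis between 0.077 and 0.093 m and z of jar_black in the frame of carousel_axis between -0.005 and 0.005 m and horizontal distance between jar_black and carousel_axis between 0.077 and 0.093 m); the robot touches nothing.
It fails at once if a bead jar is touched by the robot (contact force between any of the arm, the fingers and jar_white above 0.5 N or contact force between any of the arm, the fingers and jar_green above 0.5 N or contact force between any of the arm, the fingers and jar_amber above 0.5 N or contact force between any of the arm, the fingers and jar_blue above 0.5 N or contact force between any of the arm, the fingers and jar_red above 0.5 N or contact force between any of the arm, the fingers and jar_black above 0.5 N).
It fails at once if a bead jar is lifted, carried off its place or tipped (z of any of jar_white, jar_green, jar_amber, jar_blue, jar_red, jar_black in the frame of carousel_axis above 0.012 m or angle between any of jar_white, jar_green, jar_amber, jar_blue, jar_red, jar_black's own z axis and vertical above 0.3 rad or horizontal distance between any of jar_white, jar_green, jar_amber, jar_blue, jar_red, jar_black and carousel_axis above 0.1 m).
It fails at once if the carousel top is pinched, or shoved or leaned on hard (over 25 N) (contact force between the fingers and carousel above 25 N).
It fails at once if the carousel is spun fast (over 3 rad/s) (velocity of joint carousel above 3 rad/s or velocity of joint carousel below -3 rad/s).
It fails at once if something else on the shelf is moved (over 10 mm) or tipped (distance of any of pin_vise, finial_cap, spool, loupe, bead_gauge from where it was at the start of the episode above 0.01 m or angle between any of finial_cap, spool, loupe's own z axis and vertical above 0.3 rad).
It also fails if it takes over 58 s, if anything falls off the work surface, if the arm or the gripper's body presses on something with over 40 N, if the wrist force passes 120 N, or if a joint passes its speed limit or range.

## Working session

There is one attempt and no reset: what is moved stays moved. The work goes in short steps, Python scripts to look and compute and a tool call to move; the robot and the scene stay as the last step left them, time stands still between calls to the robot, and variables do not carry over. Pictures are saved under pics/ and viewed, about 8 in all and at most 12, crops included, and the job is handed in when it is done.

Besides the shell and the picture viewer there is one more tool, called after "Call:" in YAML: its name, and indented under it one key for each argument. play_rows: Moves the arm, as the interface text tells. Its arguments: {"type":"object","properties":{"deltas":{"type":"array","items":{"type":"array","items":{"type":"number"}}},"squeeze":{"type":"number"}},"required":["deltas"]}

```bash
mkdir -p pics
cat > h.py <<'E'
import numpy as np, cv2
from rig import sensors, capture, order, ctrl
def save(c,n): cv2.imwrite(f'pics/{n}.png',c['pixels'][:,:,::-1])
def ray(c,u,v,z):
    R=np.array(c['rotation']);e=np.array(c['eye'])
    d=R@np.array([(u-c['cx'])/c['fx'],(v-c['cy'])/c['fy'],1.]); return e+d*(z-e[2])/d[2]
def cloud(c):
    v,u=np.mgrid[:384,:512];z=c['z_map']
    p=np.stack([(u-c['cx'])/c['fx']*z,(v-c['cy'])/c['fy']*z,z],-1)
    return p@np.array(c['rotation']).T+np.array(c['eye'])
E
python3 - <<'E'
from h import *
s=sensors.sense();print(s)
for n in('top','scene'):
    c=capture(n);save(c,n);print(n,c['fx'],c['cx'],c['cy'],c['eye'],np.round(c['rotation'],3).tolist())
    np.savez(n+'.npz',**c)
E
```

```text
{'time_s': 0.0, 'joints': array([ 9.27604644e-01,  3.13463924e-01,  1.49843629e+00,  1.67195673e-05,
        1.33101596e+00, -2.23411841e-01]), 'dq': array([ 0.00124233,  0.00024727, -0.00027081, -0.00061454,  0.00081187,
        0.00105372]), 'tau': array([-2.41716014e-03, -4.12272227e+01, -2.59735876e+01, -3.80715319e-04,
        4.29184962e-03,  7.31015717e-06]), 'eef_pos': array([213.8221009 , 479.2002528 , 230.72825438]), 'ee_rot': array([-2.85222048e-04,  2.08354139e-01,  9.78053227e-01, -5.97194260e-04]), 'force': array([-0.92438657,  0.46950382, -0.57132959]), 'wrist_torque': array([-0.01430358,  0.00628556, -0.00934126]), 'grip_width': 1.0012934278691374}
top 394.3331411797071 258.53152690179866 197.93483623547868 [ 328.88818727   15.88660501 1099.08244443] [-0.072, 0.714, -0.695, 0.053]
scene 369.6110871270397 257.02461477560837 194.20716512681315 [1144.55971664 -411.290352    866.8972813 ] [-0.324, 0.825, 0.43, -0.171]
```

View pics/top.png

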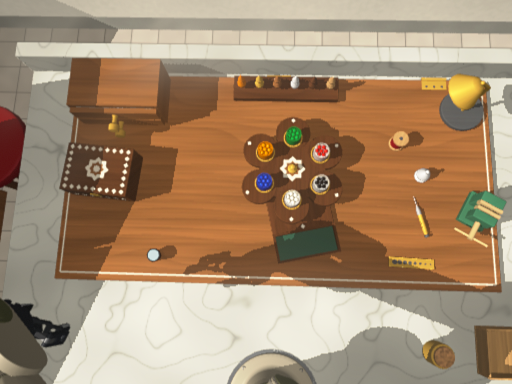

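View pics/scene.png

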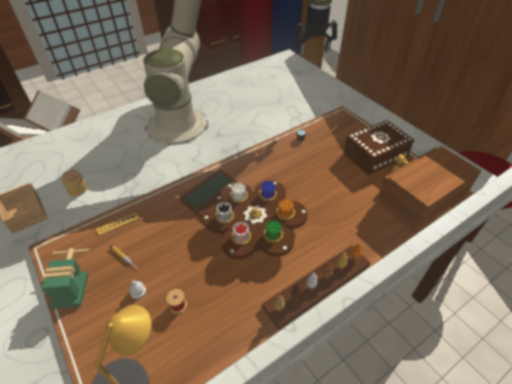

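The top view shows the carousel axis at about (291,169), the green jar at the back at (293,136), and the tray in front around (307,243). Green needs roughly half a turn. Next I'll measure this.

```bash
cat > m.py <<'E'
from h import *
def blobs(m,n=1):
    k,l,s,ce=cv2.connectedComponentsWithStats(m.astype(np.uint8)*1)
    i=np.argsort(-s[1:,4])[:n]+1
    return [(ce[j],s[j,4]) for j in i]
def measure(c,verbose=1,ax=None):
    P=cloud(c);hsv=cv2.cvtColor(c['pixels'],cv2.COLOR_RGB2HSV).astype(int);H,S,V=[hsv[...,i] for i in range(3)]
    X=P[...,0];Y=P[...,1];Z=P[...,2]
    near=np.hypot(X-A0[0],Y-A0[1])<150
    out={}
    for n,(a,b,s,v) in dict(green=(45,75,110,60),blue=(105,125,110,60),amber=(11,20,190,190),red=(172,180,120,120)).items():
        m=near&(H>=a)&(H<=b)&(S>s)&(V>v)&(Z>85)
        bl=blobs(m)
        if bl:
            q=m&1>0; (u,w),ar=bl[0]; out[n]=(ray(c,u,w,100)[:2],ar)
    return out
A0=np.array([380,-40])
E
python3 - <<'E'
import m; from m import *
c=dict(np.load('top.npz'))
A=ray(c,291,169,97)[:2];print('knob',A)
m.A0=A
P=cloud(c);Z=P[...,2]
print('z shelf',Z[220,200],'knob',Z[166:172:2,288:296:2],'jar',Z[136,293],'tray',Z[243,307])
# top plate: height 74 band
d=np.hypot(P[...,0]-A[0],P[...,1]-A[1])
b=(abs(Z-74)<6)&(d<170);q=P[b];print('plate n',b.sum(),'mean z',q[:,2].mean(),'circle',cv2.minEnclosingCircle(q[:,:2].astype(np.float32)))
for n,(x,a) in measure(c).items():
    r=x-A;print(n,x.round(1),a,'r',np.hypot(*r).round(1),'deg',np.degrees(np.arctan2(r[1],r[0])).round(1))
hsv=cv2.cvtColor(c['pixels'],cv2.COLOR_RGB2HSV).astype(int)
g=(hsv[...,0]>50)&(hsv[...,0]<95)&(hsv[...,1]>70)&(d>150)&(d<280)
g[:210]=0
g=g.astype(np.uint8);k,l,s,ce=cv2.connectedComponentsWithStats(g);j=s[1:,4].argmax()+1
pts=np.argwhere(l==j)[:,::-1].astype(np.float32)
bx=cv2.boxPoints(cv2.minAreaRect(pts));w=np.array([ray(c,*p,34)[:2] for p in bx]);print('tray px',ce[j],s[j,4],'corners',w.round(1).tolist(),'centre',w.mean(0))
r=w.mean(0)-A;print('front dist',np.hypot(*r),'deg',np.degrees(np.arctan2(r[1],r[0])))
im=cv2.resize(c['pixels'][80:270,190:360,::-1],None,fx=3.5,fy=3.5,interpolation=cv2.INTER_CUBIC)
cv2.imwrite('pics/crop.png',im[:600])
E
```

```text
Traceback (most recent call last):
  File "h.py", line 6, in ray
    d=R@np.array([(u-c['cx'])/c['fx'],(v-c['cy'])/c['fy'],1.]); return e+d*(z-e[2])/d[2]
      ~^~~~~~~~~~~~~~~~~~~~~~~~~~~~~~~~~~~~~~~~~~~~~~~~~~~~~~~
ValueError: matmul: Input operand 1 has a mismatch in its core dimension 0, with gufunc signature (n?,k),(k,m?)->(n?,m?) (size 3 is different from 4)
```

The camera rotation is a quaternion, so I'll fix the helper.

```bash
sed -i "s/R=np.array(c\['rotation'\])/R=rot(c)/; s/np.array(c\['rotation'\]).T/rot(c).T/" h.py
cat >> h.py <<'E'
from scipy.spatial.transform import Rotation
def rot(c): return Rotation.from_quat(np.roll(np.array(c['rotation']),-1)).as_matrix()
E
cat > s.py <<'E'
import m; from m import *
c=dict(np.load('top.npz'))
A=ray(c,291,169,97)[:2];print('knob',A)
m.A0=A
P=cloud(c);Z=P[...,2]
print('z shelf',Z[220,200],'knob',Z[166:172:2,288:296:2],'jar',Z[136,293],'tray',Z[243,307])
d=np.hypot(P[...,0]-A[0],P[...,1]-A[1])
b=(abs(Z-74)<6)&(d<170);q=P[b];print('plate n',b.sum(),'mean z',q[:,2].mean(),'circle',cv2.minEnclosingCircle(q[:,:2].astype(np.float32)))
for n,(x,a) in measure(c).items():
    r=x-A;print(n,x.round(1),a,'r',np.hypot(*r).round(1),'deg',np.degrees(np.arctan2(r[1],r[0])).round(1))
hsv=cv2.cvtColor(c['pixels'],cv2.COLOR_RGB2HSV).astype(int)
g=(hsv[...,0]>50)&(hsv[...,0]<95)&(hsv[...,1]>70)&(d>150)&(d<280)
g[:210]=0
g=g.astype(np.uint8);k,l,s,ce=cv2.connectedComponentsWithStats(g);j=s[1:,4].argmax()+1
pts=np.argwhere(l==j)[:,::-1].astype(np.float32)
bx=cv2.boxPoints(cv2.minAreaRect(pts));w=np.array([ray(c,*p,34)[:2] for p in bx]);print('tray px',ce[j],s[j,4],'corners',w.round(1).tolist(),'centre',w.mean(0))
r=w.mean(0)-A;print('front dist',np.hypot(*r),'deg',np.degrees(np.arctan2(r[1],r[0])))
im=cv2.resize(c['pixels'][80:250,190:370,::-1],None,fx=3.5,fy=3.5,interpolation=cv2.INTER_CUBIC)
cv2.imwrite('pics/crop.png',im)
E
python3 s.py
```

```text
knob [587.75739265 -37.41354351]
z shelf 18.89694517805765 knob [[  79.68720422   94.2370046    99.62960282   96.80138705]
 [  80.6291215    91.29519037   98.43567014   93.52582674]
 [  79.78389123   77.25935611 1099.08244443   81.5153569 ]] jar 107.36250431575161 tray 25.71268804577994
plate n 5801 mean z 74.14138402312685 circle ((596.4957275390625, -40.967376708984375), 146.01783752441406)
green [680.1 -41.6] 211 r 92.4 deg -2.6
blue [553.9  32.8] 198 r 77.9 deg 115.7
amber [640.2  33. ] 141 r 87.8 deg 53.3
tray px [288.40425532 236.74468085] 47 corners [[418.1, -21.2], [424.9, -51.2], [412.5, -53.8], [405.7, -23.9]] centre [415.30132354 -37.53577773]
front dist 172.45611242827502 deg -179.95938963564663
```

View pics/crop.png

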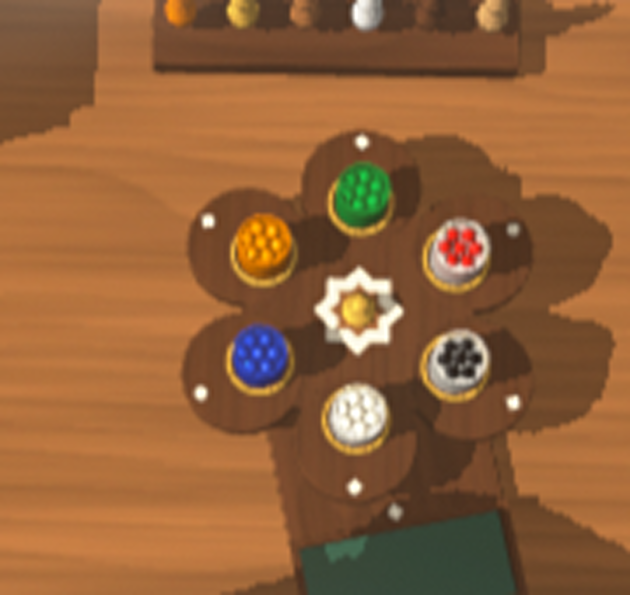

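The crop shows the six petal pearls clearly (green petal's at crop (362,142)), and the tray_mark diamond at crop (395,512). I'll cast rays through these.

```bash
cat > t.py <<'E'
from h import *
c=dict(np.load('top.npz'))
f=lambda x,y,z: ray(c,190+(x+.5)/3.5-.5,80+(y+.5)/3.5-.5,z)[:2]
pe=np.array([f(x,y,74) for x,y in [(362,142),(513,230),(513,402),(355,487),(200,393),(208,221)]])
A=pe.mean(0);M=f(395,512,30);print('axis',A,'mark',M,np.hypot(*(M-A)))
ang=lambda r:np.degrees(np.arctan2(r[...,1],r[...,0]))
r=pe-A;print(np.hypot(*r.T).round(1),ang(r).round(1));fr=ang(M-A)
rel=ang(r)+60*np.arange(6)-ang(r)[0];print('green mean deg',ang(r)[0]+((rel+180)%360-180).mean(),'front',fr)
# tray edges: front board direction from top tray corners
a,b=f(302,548,40),f(500,511,40);print('tray back edge mid',(a+b)/2,'len',np.hypot(*(a-b)),'normal deg',ang((a-b)[None])[0]+90, 'dir mid',ang((a+b)/2-A),np.hypot(*((a+b)/2-A)))
E
python3 t.py
```

```text
axis [595.50120982 -41.23793163] mark [446.70553195 -74.36462981] 152.43861677873056
[135.6 135.5 135.7 135.7 136.3 135.9] [  -0.5  -60.6 -120.2  179.8  119.5   59.6]
green mean deg -0.4179746698113399 front -167.4488136636477
tray back edge mid [432.27914291 -78.27484816] len 154.48175349577252 normal deg 192.09861116080606 dir mid -167.21543158561707 167.37137244123497
```

Everything checks out: pearl radius about 136, and the mark at 152.4 (should be 152). The axis is (595.5, −41.2), front is −167.4°, and green is at −0.4°. I'll turn it about −167° (clockwise) with one fingertip in the notch at −90.4°, sweeping past the front so the arm stays in easy reach.

Call:
play_rows:
  deltas:
    - [0.476, -0.831, 0, 0, 0, 0, -1]
    - [0.476, -0.831, 0, 0, 0, 0, -1]
    - [0.476, -0.831, 0, 0, 0, 0, -1]
    - [0.476, -0.831, 0, 0, 0, 0, -1]
    - [0.476, -0.831, 0, 0, 0, 0, -1]
    - [0.476, -0.831, 0, 0, 0, 0, -1]
    - [0.476, -0.831, 0, 0, 0, 0, -1]
    - [0.476, -0.831, 0, 0, 0, 0, -1]

```text
time_s: 0.77
eef_pos: [366.7, 211.7, 231.2]
ee_rot: [-0.0, 0.208, 0.978, -0.0]
force: [1.1, 1.1, 0.4]
grip_width: -0.005
```

Call:
play_rows:
  deltas:
    - [0.476, -0.831, 0, 0, 0, 0, -1]
    - [0.476, -0.831, 0, 0, 0, 0, -1]
    - [0.476, -0.831, 0, 0, 0, 0, -1]
    - [0.476, -0.831, 0, 0, 0, 0, -1]
    - [0.476, -0.831, 0, 0, 0, 0, -1]
    - [0.476, -0.831, 0, 0, 0, 0, -1]
    - [0.476, -0.831, 0, 0, 0, 0, -1]
    - [0.476, -0.831, 0, 0, 0, 0, -1]

```text
time_s: 1.43
eef_pos: [519.1, -54.3, 231.0]
ee_rot: [-0.0, 0.209, 0.978, 0.0]
force: [1.1, 0.3, 0.3]
grip_width: -0.003
```

Call:
play_rows:
  deltas:
    - [0.476, -0.831, 0, 0, 0, 0, -1]
    - [0.476, -0.831, 0, 0, 0, 0, -1]
    - [0.476, -0.831, 0, 0, 0, 0, -1]
    - [0.476, -0.831, 0, 0, 0, 0, -1]
    - [0, 0, 0, 0, 0, 0, -1]
    - [0, 0, 0, 0, 0, 0, -1]
    - [0, 0, 0, 0, 0, 0, -1]

```text
time_s: 2.02
eef_pos: [594.5, -184.8, 230.9]
ee_rot: [-0.001, 0.208, 0.978, 0.0]
force: [-1.1, 0.2, -0.1]
grip_width: 0.0
```

Call:
play_rows:
  deltas:
    - [0, 0, -0.6, 0, 0, 1, -1]
    - [0, 0, -0.6, 0, 0, 1, -1]
    - [0, 0, -0.6, 0, 0, 1, -1]
    - [0, 0, -0.6, 0, 0, 1, -1]
    - [0, 0, -0.6, 0, 0, 0, -1]
    - [0, 0, -0.6, 0, 0, 0, -1]
    - [0, 0, -0.5, 0, 0, 0, -1]
    - [0, 0, -0.3, 0, 0, 0, -1]

```text
time_s: 2.68
eef_pos: [593.8, -183.6, 53.6]
ee_rot: [-0.001, -0.0, 1.0, 0.001]
force: [0.3, 0.3, -0.8]
grip_width: 0.0
```

Run:
```python
from h import *
c=capture('top');cv2.imwrite('pics/c2.png',cv2.resize(c['pixels'][80:250,190:370,::-1],None,fx=3.5,fy=3.5,interpolation=cv2.INTER_CUBIC))
s=sensors.sense();print(s['eef_pos'],s['force'],s['ee_rot'],s['joints'])
```

```text
[ 593.24489781 -183.52845252   52.15685618] [-1.17376359  0.12669329 -2.19665564] [-2.13614653e-03 -1.79771276e-04  9.99997027e-01  1.16255487e-03] [-4.88440614e-01  7.03044085e-01  1.37953954e+00  5.44231916e-05
  1.06387282e+00 -2.05962302e+00]
```

View pics/c2.png

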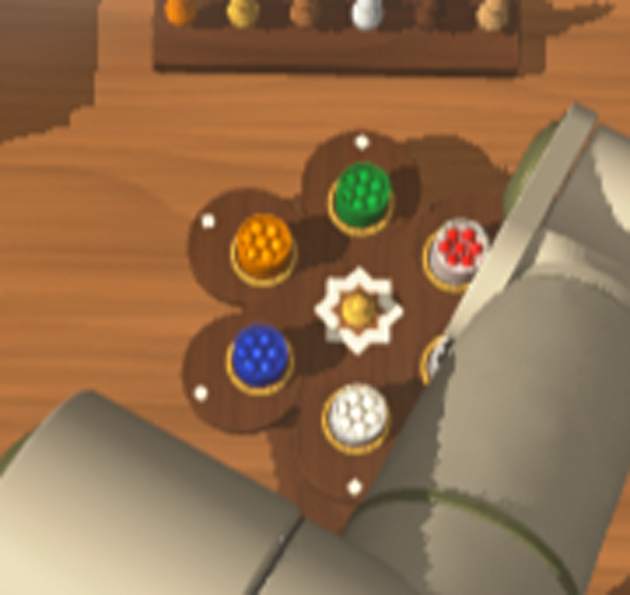

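The picture shows the finger outside the rim on the right with the carousel unmoved. Next I work out the inward move and the arc rows.

Run:
```python
import numpy as np
A=np.array([595.5,-41.2]);cur=np.array([594.8,-173.4])
a=-90.4
for k in range(5):
    rows=[]
    for i in range(8):
        a-=2 if (k==0 and i<2) else 4
        t=A+132.*np.array([np.cos(np.radians(a)),np.sin(np.radians(a))])
        d=np.round((t-cur)/40,3);cur=cur+d*40;rows.append([*d.tolist(),0,0,0,0,-1])
    print(a,rows)
```

```text
-118.4 [[-0.121, 0.008, 0, 0, 0, 0, -1], [-0.115, 0.007, 0, 0, 0, 0, -1], [-0.229, 0.025, 0, 0, 0, 0, -1], [-0.226, 0.042, 0, 0, 0, 0, -1], [-0.223, 0.057, 0, 0, 0, 0, -1], [-0.219, 0.073, 0, 0, 0, 0, -1], [-0.213, 0.088, 0, 0, 0, 0, -1], [-0.206, 0.102, 0, 0, 0, 0, -1]]
-150.4 [[-0.199, 0.117, 0, 0, 0, 0, -1], [-0.19, 0.13, 0, 0, 0, 0, -1], [-0.18, 0.143, 0, 0, 0, 0, -1], [-0.17, 0.155, 0, 0, 0, 0, -1], [-0.159, 0.167, 0, 0, 0, 0, -1], [-0.147, 0.178, 0, 0, 0, 0, -1], [-0.134, 0.187, 0, 0, 0, 0, -1], [-0.121, 0.196, 0, 0, 0, 0, -1]]
-182.4 [[-0.107, 0.204, 0, 0, 0, 0, -1], [-0.092, 0.211, 0, 0, 0, 0, -1], [-0.077, 0.217, 0, 0, 0, 0, -1], [-0.062, 0.222, 0, 0, 0, 0, -1], [-0.046, 0.226, 0, 0, 0, 0, -1], [-0.031, 0.228, 0, 0, 0, 0, -1], [-0.014, 0.23, 0, 0, 0, 0, -1], [0.001, 0.23, 0, 0, 0, 0, -1]]
-214.4 [[0.018, 0.23, 0, 0, 0, 0, -1], [0.034, 0.228, 0, 0, 0, 0, -1], [0.049, 0.225, 0, 0, 0, 0, -1], [0.065, 0.221, 0, 0, 0, 0, -1], [0.08, 0.216, 0, 0, 0, 0, -1], [0.096, 0.209, 0, 0, 0, 0, -1], [0.109, 0.203, 0, 0, 0, 0, -1], [0.124, 0.194, 0, 0, 0, 0, -1]]
-246.4 [[0.136, 0.186, 0, 0, 0, 0, -1], [0.15, 0.175, 0, 0, 0, 0, -1], [0.161, 0.165, 0, 0, 0, 0, -1], [0.172, 0.153, 0, 0, 0, 0, -1], [0.182, 0.14, 0, 0, 0, 0, -1], [0.192, 0.128, 0, 0, 0, 0, -1], [0.201, 0.113, 0, 0, 0, 0, -1], [0.207, 0.1, 0, 0, 0, 0, -1]]
```

Call:
play_rows:
  deltas:
    - [0, 0.1, 0, 0, 0, 0, -1]
    - [0, 0.1, 0, 0, 0, 0, -1]
    - [0, 0.1, 0, 0, 0, 0, -1]
    - [0, 0, 0, 0, 0, 0, -1]

```text
time_s: 3.07
eef_pos: [595.4, -172.5, 56.7]
ee_rot: [0.001, -0.0, 1.0, -0.0]
force: [1.0, -0.4, -1.4]
grip_width: 0.002
```

First arc section, then I'll check the force.

Call:
play_rows:
  deltas:
    - [-0.12, 0.01, 0, 0, 0, 0, -1]
    - [-0.115, 0.007, 0, 0, 0, 0, -1]
    - [-0.23, 0.025, 0, 0, 0, 0, -1]
    - [-0.226, 0.04, 0, 0, 0, 0, -1]
    - [-0.223, 0.056, 0, 0, 0, 0, -1]
    - [-0.22, 0.073, 0, 0, 0, 0, -1]
    - [-0.213, 0.088, 0, 0, 0, 0, -1]
    - [-0.206, 0.102, 0, 0, 0, 0, -1]

```text
time_s: 3.73
eef_pos: [532.1, -157.6, 55.7]
ee_rot: [0.0, 0.001, 1.0, -0.0]
force: [1.2, -0.3, -0.4]
grip_width: 0.002
```

```bash
cat > look.py <<'E'
from h import *; import sys
from m import blobs
A=np.array([595.5,-41.2])
c=capture('top');P=cloud(c);hsv=cv2.cvtColor(c['pixels'],cv2.COLOR_RGB2HSV).astype(int);H,S,V=[hsv[...,i] for i in range(3)]
d=np.hypot(P[...,0]-A[0],P[...,1]-A[1])
m=(H>=45)&(H<=80)&(S>110)&(V>50)&(d<125)&(P[...,2]>85)
# bead-top region centroid, height-fixed
for (u,v),n in blobs(m): 
    x=ray(c,u,v,100)[:2]-A;print('green n',n,'r',np.hypot(*x).round(1),'deg',np.degrees(np.arctan2(x[1],x[0])).round(1))
s=sensors.sense();x=s['eef_pos'][:2]-A;print('t',s['time_s'],s['eef_pos'].round(1),s['force'].round(1),'tip r',np.hypot(*x).round(1),'deg',np.degrees(np.arctan2(x[1],x[0])).round(1))
if len(sys.argv)>1: cv2.imwrite(f'pics/{sys.argv[1]}.png',cv2.resize(c['pixels'][80:250,190:370,::-1],None,fx=3.5,fy=3.5,interpolation=cv2.INTER_CUBIC))
E
python3 look.py
```

```text
green n 209 r 84.8 deg -24.3
t 3.7833 [ 530.8 -156.7   55.5] [ 0.8 -0.3 -0.9] tip r 132.4 deg -119.2
```

The green jar now follows the tip (−24.3°, tip −119.2°, low force), as predicted. I'll continue.

Call:
play_rows:
  deltas:
    - [-0.2, 0.117, 0, 0, 0, 0, -1]
    - [-0.19, 0.13, 0, 0, 0, 0, -1]
    - [-0.18, 0.143, 0, 0, 0, 0, -1]
    - [-0.17, 0.155, 0, 0, 0, 0, -1]
    - [-0.16, 0.167, 0, 0, 0, 0, -1]
    - [-0.147, 0.178, 0, 0, 0, 0, -1]
    - [-0.134, 0.187, 0, 0, 0, 0, -1]
    - [-0.12, 0.196, 0, 0, 0, 0, -1]

```text
time_s: 4.45
eef_pos: [480.2, -105.9, 55.4]
ee_rot: [0.0, 0.001, 1.0, -0.0]
force: [1.0, -1.0, -0.3]
grip_width: 0.001
```

Call:
play_rows:
  deltas:
    - [-0.107, 0.204, 0, 0, 0, 0, -1]
    - [-0.092, 0.211, 0, 0, 0, 0, -1]
    - [-0.077, 0.217, 0, 0, 0, 0, -1]
    - [-0.062, 0.222, 0, 0, 0, 0, -1]
    - [-0.046, 0.226, 0, 0, 0, 0, -1]
    - [-0.03, 0.228, 0, 0, 0, 0, -1]
    - [-0.014, 0.23, 0, 0, 0, 0, -1]
    - [0, 0.23, 0, 0, 0, 0, -1]

```text
time_s: 5.12
eef_pos: [463.4, -34.7, 55.3]
ee_rot: [-0.0, 0.0, 1.0, 0.0]
force: [0.4, -1.4, 0.1]
grip_width: -0.001
```

```bash
python3 look.py c3
```

```text
green n 211 r 85.1 deg -88.0
t 5.1667 [463.2 -33.5  55.2] [ 0.1  0.8 -0.3] tip r 132.5 deg 176.7
```

View pics/c3.png

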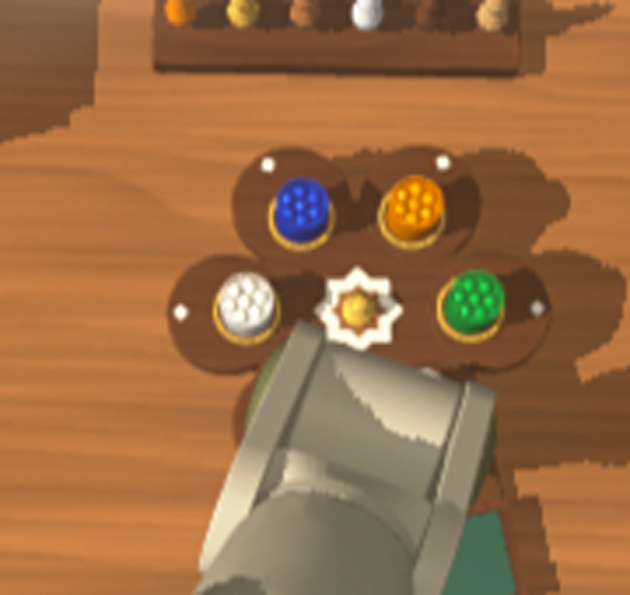

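Green is now on the right side at −88° (crop (472,302)), with all the jars standing in their rings. I'll continue.

Call:
play_rows:
  deltas:
    - [0.018, 0.23, 0, 0, 0, 0, -1]
    - [0.034, 0.228, 0, 0, 0, 0, -1]
    - [0.05, 0.225, 0, 0, 0, 0, -1]
    - [0.065, 0.22, 0, 0, 0, 0, -1]
    - [0.08, 0.216, 0, 0, 0, 0, -1]
    - [0.096, 0.21, 0, 0, 0, 0, -1]
    - [0.11, 0.203, 0, 0, 0, 0, -1]
    - [0.124, 0.194, 0, 0, 0, 0, -1]

```text
time_s: 5.83
eef_pos: [487.0, 34.3, 55.3]
ee_rot: [-0.0, 0.0, 1.0, 0.0]
force: [-1.4, -0.1, -1.1]
grip_width: -0.0
```

Call:
play_rows:
  deltas:
    - [0.136, 0.186, 0, 0, 0, 0, -1]
    - [0.15, 0.175, 0, 0, 0, 0, -1]
    - [0.16, 0.165, 0, 0, 0, 0, -1]
    - [0.172, 0.153, 0, 0, 0, 0, -1]
    - [0.182, 0.14, 0, 0, 0, 0, -1]
    - [0.192, 0.128, 0, 0, 0, 0, -1]
    - [0.2, 0.113, 0, 0, 0, 0, -1]
    - [0.207, 0.1, 0, 0, 0, 0, -1]

```text
time_s: 6.5
eef_pos: [543.3, 80.3, 55.2]
ee_rot: [-0.0, 0.0, 1.0, 0.0]
force: [-1.8, -0.6, -0.5]
grip_width: -0.001
```

```bash
python3 look.py
python3 - <<'E'
import numpy as np
A=np.array([595.5,-41.2]);a=-246.4
for i in range(6):
    p=A+132*np.array([np.cos(np.radians(a)),np.sin(np.radians(a))]);a-=3
    q=A+132*np.array([np.cos(np.radians(a)),np.sin(np.radians(a))]);print(a,((q-p)/40).round(3))
E
```

```text
green n 206 r 84.5 deg -151.5
t 6.55 [544.6  80.7  55.4] [-0.7  1.2 -0.5] tip r 132.1 deg 112.7
-249.4 [0.16  0.065]
-252.4 [0.163 0.057]
-255.4 [0.166 0.048]
-258.4 [0.168 0.039]
-261.4 [0.17 0.03]
-264.4 [0.171 0.021]
```

Call:
play_rows:
  deltas:
    - [0.16, 0.065, 0, 0, 0, 0, -1]
    - [0.163, 0.057, 0, 0, 0, 0, -1]
    - [0.166, 0.048, 0, 0, 0, 0, -1]
    - [0.168, 0.04, 0, 0, 0, 0, -1]
    - [0.17, 0.03, 0, 0, 0, 0, -1]
    - [0, 0, 0, 0, 0, 0, -1]
    - [0, 0, 0, 0, 0, 0, -1]

```text
time_s: 7.13
eef_pos: [576.0, 89.3, 55.2]
ee_rot: [0.0, 0.0, 1.0, -0.0]
force: [-0.6, 0.1, -0.6]
grip_width: -0.004
```

```bash
python3 look.py c4
```

```text
green n 206 r 84.5 deg -168.6
t 7.1833 [575.7  89.3  55.2] [ 0.1  0.2 -0.1] tip r 132.0 deg 98.6
```

View pics/c4.png

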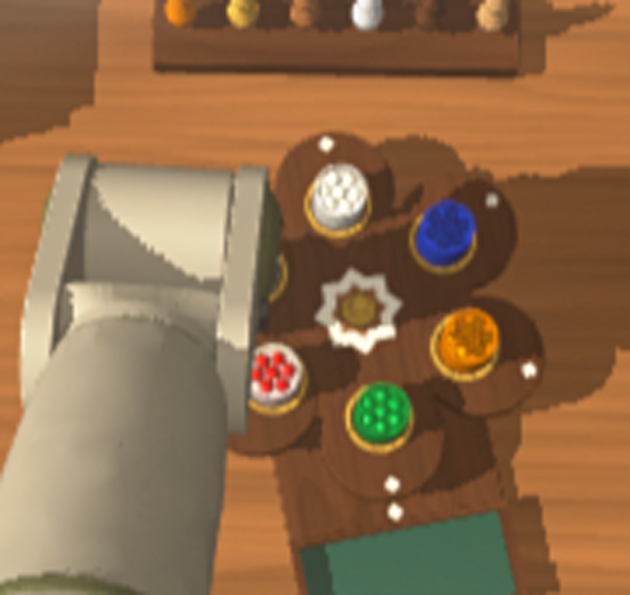

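Green is at the front, its petal pearl (391,484) lined up with the diamond (395,512): −168.6° against −167.4°, within tolerance. I'll back off the petal, go out radially, then up.

Call:
play_rows:
  deltas:
    - [-0.04, 0.03, 0, 0, 0, 0, -1]
    - [-0.02, 0.15, 0, 0, 0, 0, -1]
    - [-0.03, 0.4, 0, 0, 0, 0, -1]
    - [-0.03, 0.5, 0, 0, 0, 0, -1]
    - [0, 0.5, 0.2, 0, 0, 0, -1]
    - [0, 0, 0.8, 0, 0, 0, -1]
    - [0, 0, 0.9, 0, 0, 0, -1]
    - [0, 0, 0.9, 0, 0, 0, -1]

```text
time_s: 7.85
eef_pos: [570.0, 153.3, 168.5]
ee_rot: [-0.001, 0.0, 1.0, 0.0]
force: [0.8, -0.2, -1.3]
grip_width: -0.003
```

Call:
play_rows:
  deltas:
    - [-0.4, 0.7, 0.5, 0, 0, 0, -1]
    - [-0.5, 0.7, 0.3, 0, 0, 0, -1]
    - [-0.5, 0.7, 0, 0, 0, 0, -1]
    - [-0.5, 0.7, 0, 0, 0, 0, -1]
    - [0, 0, 0, 0, 0, 0, -1]
    - [0, 0, 0, 0, 0, 0, -1]
    - [0, 0, 0, 0, 0, 0, -1]

```text
time_s: 8.43
eef_pos: [494.8, 264.5, 199.4]
ee_rot: [0.0, 0.0, 1.0, -0.0]
force: [-0.3, 0.0, 0.3]
grip_width: -0.0
```

```bash
python3 look.py c5
python3 - <<'E'
from h import *
c=capture('top');save(c,'full')
E
```

```text
green n 206 r 84.5 deg -168.4
t 8.4833 [495.1 264.1 199.2] [-0.7  0.  -0.4] tip r 321.3 deg 108.2
```

View pics/full.png

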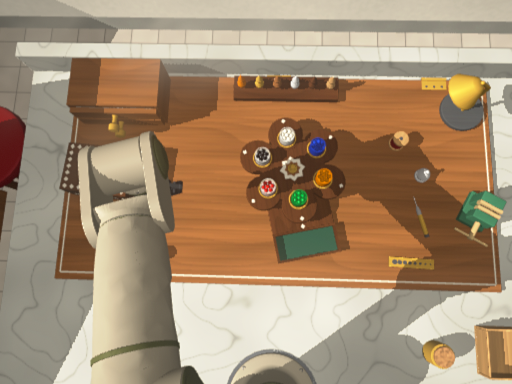

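View pics/c5.png

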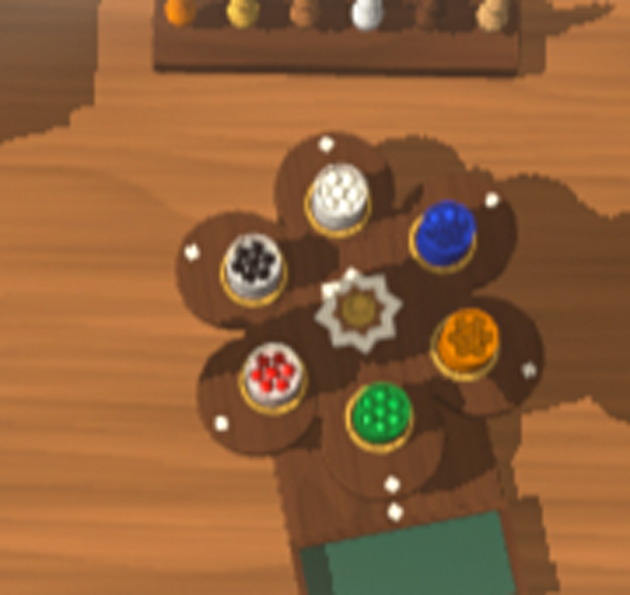

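All six jars are upright in their rings and green is behind the tray mark. The arm is clear at z about 199, and the visible shelf things are in place.

```bash
python3 -c "
from rig import order
print(order.finish_job())"
```

```text
the job is handed in; nothing more can be done
None
```

The green jar now faces front behind the bead tray, and the job is handed in; the hand-in reported no verdict. I put the shut fingertips in a rim notch and pushed the carousel about 168° clockwise in one stroke. The finger then backed out radially, and the arm stopped clear of everything.

**Last checks:**
- **Position:** green measured −168.4° against the front at −167.4°. That is about 1.5 mm sideways, where 12 mm is allowed.
- **At rest:** green read −168.6° just before the finger backed off and −168.4° after, so withdrawing it did not shift the carousel.
- **Jars:** all six stand upright in their rings in the last picture.
- **Forces and time:** forces stayed around 1–2 N at every reading, and the clock stood at about 8.5 s of the 58 s allowed.
- **Other things on the shelf:** those on the right look unmoved. I compared them by eye only, without measuring. The arm hid part of the pearl box and the loupe in the last picture, though the finger's path stayed well away from both.

No check failed. My first rough reading of the axis, from the knob, was about 8 mm off. I dropped it for the pearl and mark measurement, which matched the given sizes to within 1 mm.

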